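# Wring the gauge block onto the sloping flat and zero the pointer

### The job

Wring the loose steel gauge block onto the fixed steel flat on the sloping stand: lay it face down, lengthwise, on the lower part of the flat so that it overlaps more than half but is still short of the black yoke, then slide it up the face under the yoke until it meets the end stop and both blocks are flush all round. Then zero the dial by turning the black knob until the pointer lies on the red mark. Let go of everything and leave the things round the work where they are.

Things in the scene. Friction and masses are not known exactly. Their poses are not given: they have to be found in the camera images.
- gauge_block: The loose block: bright steel, 100 (its x) x 36 (its y) x 18 mm (its z), 0.45 kg, with two thin brass lines round it 18 mm either side of the middle (look only). Origin at the centre of the block. Symmetric: either end or either large face may go first. It lies flat on the table.
- lower_block: The fixed steel flat on the blue wedge (25 degree slope, 66 mm wide, 12 mm below the face), 100 x 36 x 12 mm. Origin at the centre of its underside; x runs up the slope (away from the robot), y left, z out of its polished face, the plane z = +12 mm. The block is flush when its centre is at x 0, y 0, z +21 mm of this frame. The faces grip (friction about 0.8): the block stays when let go.
- yoke (a point): Middle of the underside of the black yoke's bar, at x +38.5, z +34 mm of the flat's frame. The yoke bridges the flat from x = +26.5 to +50.5 mm; posts with inner faces at y = +-22 mm, outer +-29 mm; top of the bar at z = +42 mm. Room for the 18 mm block plus 4 mm in height and 4 mm each side.
- end_stop (a point): Middle of the inner face of the black end stop across the upper end of the flat, at x = +50.5 mm, z = +21 mm of the flat's frame; it rises to z = 42 mm.
- stand: The fixed stand carrying flat and dial: dark base plate 200 x 240 x 12 mm, origin at the centre of its underside, x away from the robot, y left. The wedge with the flat is on its left half; the blue dial housing (165 x 96 mm, top at z = 57 mm) is on its right half, knob in front, dial behind.
- knob_grip (a point): Point on the axis of the black round knob at the height to grip, 11 mm below its top and 18 mm above the housing. The knob is 38 mm in diameter, 26 mm high, axis vertical; its rim can be gripped from any side.
- zero_knob (a joint): Angle of the black knob, rad, positive anticlockwise from above; turns with 0.03 N m friction and stays where left. The pointer turns half as far in the same direction.
- pointer (a joint): Angle of the black pointer on the white dial, rad, positive anticlockwise from above, 0 when it points along the stand's x. Driven by the knob: pointer = 0.5 x knob.
- red_mark (a joint): Angle of the red mark on the rim of the white dial, same zero and sense as the pointer; it does not move. The pointer always starts to the left of it (greater angle), so the knob has to turn clockwise from above.
- pointer_tip (a point): Tip of the 36 mm long black pointer; x axis along the pointer.
- mark_tip (a point): Inner end of the red mark, 42 mm from the dial's centre; x axis outwards from the dial's centre.
- wet_block: Bystander: dark wooden pad 58 x 92 x 13 mm, origin under its centre.
- oyster_shell: Bystander: pale oyster shell, 93 x 107 x 16 mm, lying on the table in front of the stand, origin under its centre.
- glass_dish: Bystander: round glass dish, 90 mm across and 62 mm high, at the left front, origin under its centre.

How it is judged:
On the way, in this order (a step that is already met when the one before it is completed fails the run):
1. the gauge block lies flat on the lower part of the sloping flat, overlapping more than half, still short of the yoke (x of gauge_block in the frame of lower_block between -0.055 and -0.015 m and y of gauge_block in the frame of lower_block between -0.009 and 0.009 m and z of gauge_block in the frame of lower_block below 0.0235 m and angle between the z axis of gauge_block and the z axis of lower_block, either way round below 0.09 rad and contact force between gauge_block and lower_block above 0.5 N), for 0.1 s.
2. the gauge block is slid up under the yoke, flush with the flat (x of gauge_block in the frame of lower_block between -0.004 and 0.004 m and y of gauge_block in the frame of lower_block between -0.004 and 0.004 m and z of gauge_block in the frame of lower_block below 0.023 m and angle between the z axis of gauge_block and the z axis of lower_block, either way round below 0.05 rad and angle between the x axis of gauge_block and the x axis of lower_block, either way round below 0.07 rad), for 0.2 s.
3. the pointer is turned onto the red mark (angle between the x axis of pointer_tip and the x axis of mark_tip, either way round below 0.08 rad), for 0.2 s.
At the end, for the whole second after the job is handed in: The gauge block rests at the end stop, face to face on the fixed flat, within 4 mm along and across, 2 mm of full contact, 3 degrees flat and 4 degrees in line; the pointer is within 0.08 rad (4.5 degrees) of the red mark; everything released and still (all of step 2 and angle between the x axis of pointer_tip and the x axis of mark_tip, either way round below 0.08 rad and linear speed of gauge_block below 0.01 m/s); the robot touches nothing.
It fails at once if a bystander (wooden pad, oyster shell, glass dish) is moved by more than 30 mm (distance of any of wet_block, oyster_shell, glass_dish from where it was at the start of the episode above 0.03 m).
It also fails if it takes over 64 s, if anything falls off the work surface, if the arm or the gripper's body presses on something with over 40 N, if the wrist force passes 120 N, or if a joint passes its speed limit or range.

### The arm

A 7-joint arm with a two-finger parallel gripper is mounted at the origin on a cart in front of the work surface, level with it; the furniture and walls round the work are solid. World frame = base frame: x ahead of the robot, y to its left, z up, the work surface at z = 0. Lengths are in m, angles in rad, forces in N, time in s.
With the tool pointing down it reaches from about 0.4 to 0.85 m from the base axis. Payload 4.4 kg.
Tool frame: the origin (TCP) lies midway between the tips of the shut fingers; the grasp point (between the pads) lies 19 mm behind it; z points along the fingers, y is the line along which they close (so a half turn about z gives the same grasp; the last joint's range is limited). The gripper opens to 94 mm and grips with 3 to 60 N. Pads are 16 mm wide; open, the fingers measure 119 mm over their backs; the gripper's body (75 mm by 177 mm) begins 78 mm behind the grasp point.
Start: joints at [1.254, 0.628, 0.038, 1.517, -0.027, 0.996, -0.02], TCP at [0.161, -0.63, 0.205] pointing down, gripper open.
Joint ranges: [-3.06, 3.06], [-0.37, 2.12], [-1.25, 1.32], [0.18, 2.47], [-1.1, 4.24], [0.23, 1.98], [-2.94, 2.94]. Speed limits (rad/s): [2.57, 2.57, 3.14, 3.14, 3.14, 3.14, 3.14].

### API

Orientations are given as a unit quaternion [x, y, z, w].
In Python, from cell import ctrl gives the robot as it stands. Calls block until the motion is done:
- ctrl.movep(position, orientation): joint-space move of the TCP to a pose.
- ctrl.move_linear(position, rot=None, rate=0.15, max_force=None): straight line of the TCP; rot=None keeps the orientation; rate is the mean speed in m/s. With max_force (N) it stops when the force on the tool has changed by that much, and returns True; else False.
- ctrl.movej(angles): joint-space move.
- ctrl.open_gripper() and ctrl.grab(grip_force=None): open the fingers fully, or close them until they stop; grip_force is the grip in N (None keeps the last).
- ctrl.dwell(seconds).
- ctrl.solve_ik(position, orientation): joint angles nearest the present ones, or None.
- ctrl.state(): the state.
- ctrl.get_image(name): name is "scene" or "top" or "wrist"; returns the picture (480x640x3 uint8, red, green, blue); there is no depth.
- ctrl.get_calibration(name): a dict with "K" (3x3 intrinsics, pixels), "pose" (4x4, takes a point from camera to world coordinates). Camera axes: x right, y up, looking along -z (the intrinsics and any distortion apply to the point x, -y, -z); pixel columns grow to the right and rows downward; lengths in m; the calibration is good to about 2 mm. A picture is of the moment at which its call begins: read the wrist's pose just before it. get_calibration takes no time and is no camera call; for the wrist camera it gives the pose at the moment of the call.
A pose or a line that the arm cannot do raises ctrl.PlanningError and nothing moves.
- ctrl.close_job(): hands the job in; it is judged then, once.
The state is a dict: "time": time; "joint_positions": joint angles; "joint_velocities": joint speeds; "joint_torque": joint torques, N m; "position": TCP position; "tool_rot": TCP orientation; "contact_force": force on the tool from outside, world axes, zero at the start; "moment": the same for the moment, N m; "opening": finger opening in m; "finger_force": force on a finger pad.
Only numpy, scipy, OpenCV 4.12 (cv2) and the standard library are available. Lean on these libraries where they do the work, as an engineer would, in place of code of your own. Each camera call takes 0.05 s, during which the arm holds its last target. There are 200 camera calls.

## Working session

There is one attempt and no reset: what is moved stays moved. The work goes in short steps, each a Python script; the robot and the scene stay as the last script left them, time stands still between calls to the robot, and variables do not carry over. Pictures are saved under pics/ and viewed, at most 10 in all, crops included, and the job is handed in when it is done.

```bash
mkdir -p pics; ls
python3 - <<'E'
from cell import ctrl
import cv2
for n in("scene","top"):
    im=ctrl.get_image(n);cv2.imwrite(f"pics/{n}0.png",im[:,:,::-1])
    c=ctrl.get_calibration(n);print(n,c)
s=ctrl.state();print(s["time"],s["position"],s["tool_rot"],s["opening"])
E
```

```text
pics
scene {'K': array([[447.4538507 ,   0.        , 320.2034612 ],
       [  0.        , 447.4538507 , 234.99337604],
       [  0.        ,   0.        ,   1.        ]]), 'pose': array([[-0.88310446,  0.25678764, -0.39266604,  0.07347136],
       [-0.46865623, -0.44340131,  0.76403967,  0.86624581],
       [ 0.02208731,  0.85875223,  0.5119148 ,  0.70718812],
       [ 0.        ,  0.        ,  0.        ,  1.        ]])}
top {'K': array([[445.18374942,   0.        , 319.70797945],
       [  0.        , 445.18374942, 241.09205219],
       [  0.        ,   0.        ,   1.        ]]), 'pose': array([[-0.03922257,  0.97856324, -0.20217711,  0.28403739],
       [-0.99922838, -0.03882747,  0.00592139, -0.01166711],
       [-0.00205557,  0.20225336,  0.97933107,  1.30325986],
       [ 0.        ,  0.        ,  0.        ,  1.        ]])}
0.1 [ 0.16121494 -0.62908388  0.20468865] [ 9.92148184e-01  1.25065141e-01 -9.03049517e-05 -8.26930403e-04] 0.09364596209209236
```

View pics/scene0.png

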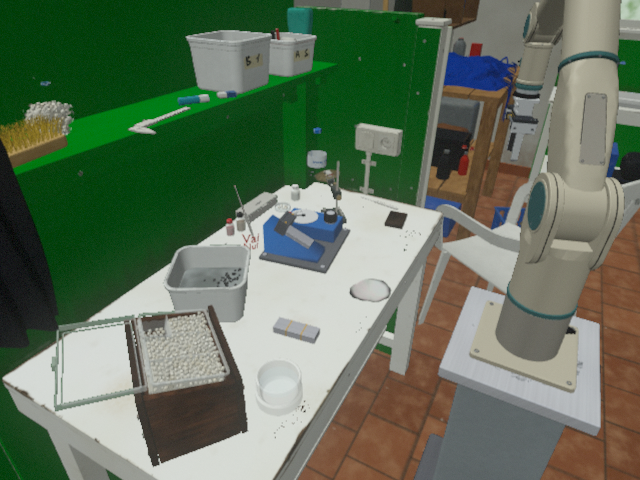

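View pics/top0.png

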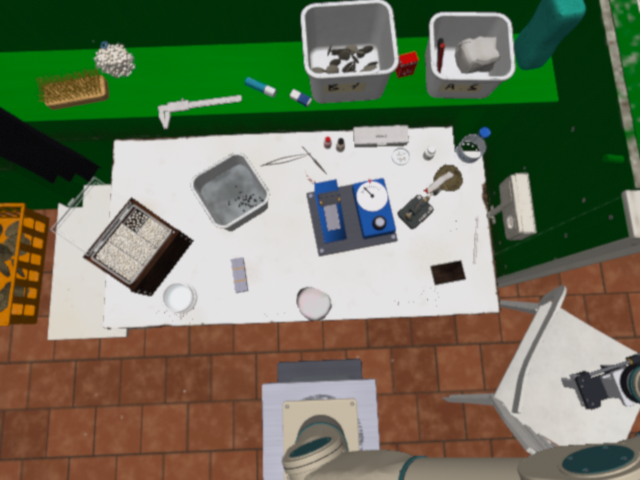

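The stand is at about (352,217) in the top view, the loose block at (239,275), the shell at (313,303), the dish at (179,297) and the pad at (448,272). Next I'll take coarse positions, then closer wrist views.

```bash
cat > h.py <<'E'
import numpy as np, cv2
from scipy.spatial.transform import Rotation as R
F=np.diag([1.,-1,-1])
def ray(c,uv):
    uv=np.atleast_2d(np.array(uv,float)); d=np.c_[uv,np.ones(len(uv))]@np.linalg.inv(c["K"]).T
    return c["pose"][:3,3],(d@F)@c["pose"][:3,:3].T
def onz(c,uv,z):
    o,d=ray(c,uv); return o+d*((z-o[2])/d[:,2:])
def proj(c,P):
    p=(np.atleast_2d(P)-c["pose"][:3,3])@c["pose"][:3,:3]@F
    q=p@c["K"].T; return q[:,:2]/q[:,2:]
def down(yaw): # tool z down, tool y (closing line) at world angle yaw
    y=np.array([np.cos(yaw),np.sin(yaw),0]);z=np.array([0,0,-1.])
    return R.from_matrix(np.c_[np.cross(y,z),y,z])
E
python3 - <<'E'
from h import *
from cell import ctrl
c=ctrl.get_calibration("top")
print("block",onz(c,[[232.5,259],[243,258],[247,291],[235.5,292]],.018).round(3))
print("base corners",onz(c,[[306,190],[388,178],[398,242],[318,255]],.012).round(3))
print("knob",onz(c,[379,223],.083).round(3),"dial",onz(c,[372,196],.06).round(3))
print("shell,dish,pad",onz(c,[[313,303],[179,297],[448,272]],.01).round(3))
w=ctrl.get_calibration("wrist");s=ctrl.state();Rt=R.from_quat(s["tool_rot"]).as_matrix()
print("cam in tool",Rt.T@(w["pose"][:3,3]-s["position"]),(Rt.T@w["pose"][:3,:3]).round(3),w["K"])
a=cv2.imread("pics/top0.png")
b=np.hstack([cv2.resize(a[165:265,300:410],None,fx=5,fy=5,interpolation=3),cv2.resize(a[225:325,215:265],None,fx=5,fy=5,interpolation=3)])
cv2.imwrite("pics/crop.png",b)
# look-pose feasibility
for yaw in (0,np.pi/2,np.pi,-np.pi/2):
  for p in([.47,.14,.3],[.55,-.06,.3]):
    print(yaw,p,ctrl.solve_ik(p,down(yaw).as_quat()))
E
```

```text
block [[0.506 0.238 0.018]
 [0.508 0.207 0.018]
 [0.411 0.196 0.018]
 [0.409 0.229 0.018]]
base corners [[ 0.71   0.016  0.012]
 [ 0.739 -0.235  0.012]
 [ 0.539 -0.251  0.012]
 [ 0.509 -0.013  0.012]]
knob [[ 0.581 -0.188  0.083]] dial [[ 0.669 -0.177  0.06 ]]
shell,dish,pad [[ 0.37   0.007  0.01 ]
 [ 0.402  0.394  0.01 ]
 [ 0.444 -0.391  0.01 ]]
cam in tool [ 0.08480295 -0.00104336 -0.17838982] [[ 0.001  0.958  0.288]
 [ 1.    -0.    -0.001]
 [-0.001  0.288 -0.958]] [[360.13862838   0.         322.49016345]
 [  0.         360.13862838 238.91481557]
 [  0.           0.           1.        ]]
0 [0.47, 0.14, 0.3] [ 0.22838512  0.3749759  -0.79588129  1.80102847  0.2994833   1.09073398
 -0.67314601]
0 [0.55, -0.06, 0.3] [ 0.36985955  0.42183314 -0.46025277  1.65086501  0.20377293  1.11672869
 -0.14530038]
1.5707963267948966 [0.47, 0.14, 0.3] [ 0.43156248  0.49445557 -1.16229657  1.79671307  0.49043485  1.18003921
  0.68794767]
1.5707963267948966 [0.55, -0.06, 0.3] [ 0.5896741   0.49191759 -0.82042767  1.64491523  0.38393609  1.17400235
  1.24823018]
3.141592653589793 [0.47, 0.14, 0.3] [ 0.38076348  0.45191488 -1.05680661  1.79772062  0.43041247  1.14659549
  2.32526773]
3.141592653589793 [0.55, -0.06, 0.3] [-0.17336344  0.40798211  0.34006231  1.66658339 -0.14960903  1.09267357
 -2.93168989]
-1.5707963267948966 [0.47, 0.14, 0.3] [ 0.01738967  0.32207591 -0.48808407  1.8061494   0.17145495  1.05518815
 -2.10512357]
-1.5707963267948966 [0.55, -0.06, 0.3] [ 0.14172666  0.3946744  -0.12170015  1.65745737  0.05259972  1.09265468
 -1.56571591]
```

View pics/crop.png

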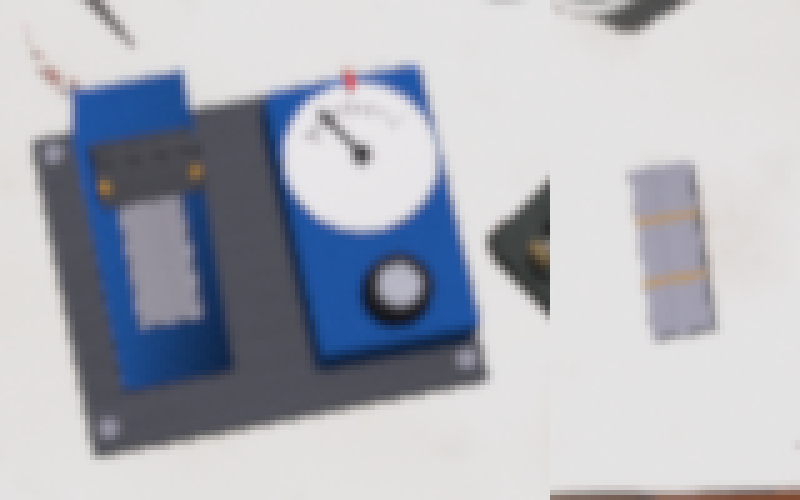

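Flat, yoke, dial, and knob are clear: red mark near crop (349,80), pointer tip near (325,115) left of it, knob at (400,285). Now closer wrist views.

```bash
cat >> h.py <<'E'
def slope(yaw,t=np.radians(25)): # lower_block rotation for stand yaw
    return R.from_euler("z",yaw)*R.from_euler("y",-t)
def slopetool(yaw): # tool: x up the slope, z into face
    return slope(yaw)*R.from_euler("x",np.pi)
E
python3 - <<'E'
from h import *
from cell import ctrl
q=slopetool(.12)
for p in([.60,-.08,.09],[.56,-.09,.20]): print(ctrl.solve_ik(p,q.as_quat()))
print(ctrl.solve_ik([.45,.21,.004],down(-np.pi/2+.1).as_quat()))
def shot(n):
    c=ctrl.get_calibration("wrist");im=ctrl.get_image("wrist")
    cv2.imwrite(f"pics/{n}.png",im[:,:,::-1]);np.savez(f"pics/{n}.npz",**c)
ctrl.movep([.46,-.09,.30],down(-np.pi/2+.1).as_quat())
print(ctrl.state()["time"])
ctrl.movep([.54,-.10,.24],q.as_quat()); shot("w_slope")
ctrl.movep([.60,-.14,.27],down(-np.pi/2+.12).as_quat()); shot("w_top")
ctrl.movep([.44,.20,.20],down(-np.pi/2+.1).as_quat()); shot("w_block")
s=ctrl.state();print(s["time"],s["position"])
E
```

```text
[ 0.82283304  0.8675302  -1.05831057  2.16375472  1.69364497  0.61759226
 -2.86283664]
[ 0.03303698  0.37787506  0.2195962   2.18192023 -0.9218663   0.28013302
 -0.37464124]
[-0.62603716  0.76493738  0.19980136  2.0906646  -0.44398476  0.3257021
 -1.52837386]
2.3333
5.4167 [0.4411474  0.19888126 0.20026469]
```

View pics/w_slope.png

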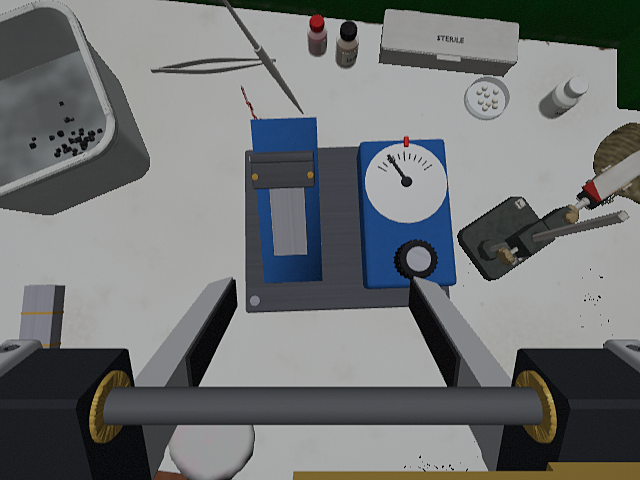

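View pics/w_top.png

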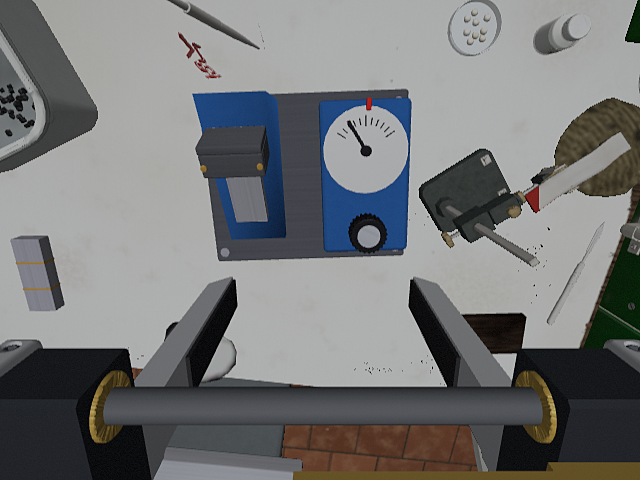

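View pics/w_block.png

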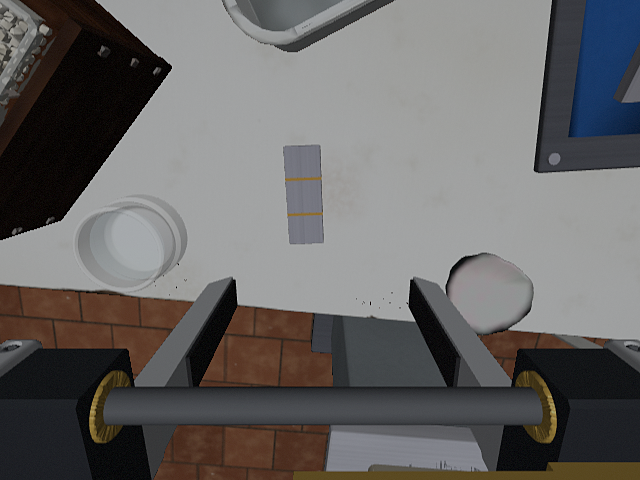

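The wrist views show the block's top corners near (283,146),(320,145),(323,243),(290,244). In w_slope the visible part of the flat spans about (270,188) to (307,255), the dial centre is (406,181) and the knob (417,259). An enlarged crop gives corners.

Run:
```python
import cv2
import numpy as np
a=cv2.imread("pics/w_slope.png")[110:310,240:350]; b=cv2.imread("pics/w_top.png")[85:265,310:420]; 
A=cv2.resize(a,None,fx=3,fy=3,interpolation=cv2.INTER_CUBIC)
B=cv2.resize(b,None,fx=3,fy=3,interpolation=cv2.INTER_CUBIC)
B=np.vstack([B,np.zeros((60,330,3),np.uint8)])
cv2.imwrite("pics/crop2.png",np.hstack([A,B]))
im=cv2.imread("pics/w_block.png")[120:265,260:350]
g=cv2.cvtColor(im,cv2.COLOR_BGR2GRAY); 
_,m=cv2.threshold(g,0,255,cv2.THRESH_BINARY_INV+cv2.THRESH_OTSU)
cs=max(cv2.findContours(m,0,1)[0],key=cv2.contourArea)
r=cv2.minAreaRect(cs);print(r, cv2.boxPoints(r)+[260,120], cv2.approxPolyDP(cs,4,True)[:,0]+[260,120])
```

```text
((43.23641586303711, 73.9105453491211), (98.72106170654297, 37.33015060424805), 87.70938873291016) [[282.61340904 145.33546448]
 [319.91373444 143.84344482]
 [323.85942078 242.48562622]
 [286.55909729 243.97764587]] [[285 146]
 [289 242]
 [323 242]
 [320 146]]
```

View pics/crop2.png

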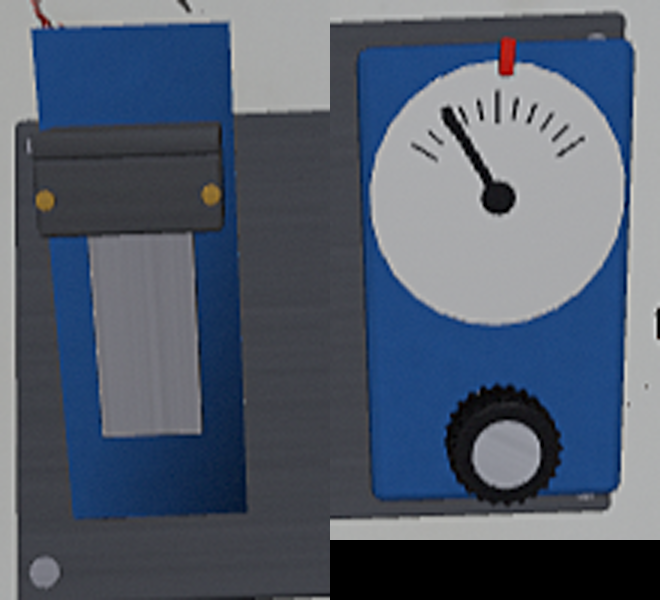

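```bash
cat > fit.py <<'E'
from h import *
from scipy.optimize import least_squares
L=dict(np.load("pics/w_slope.npz"));T=dict(np.load("pics/w_top.npz"));B=dict(np.load("pics/w_block.npz"))
P=np.array([[-50,18,12],[-50,-18,12],[26.5,29,42],[26.5,-29,42],[50.5,29,42],[50.5,-29,42]])/1e3
C=np.array([[103,437],[201,433],[38,235],[222,231],[37,157],[220,155]])/3+[240,110]
W=np.array([[236.5,222.5],[267.5,220.5]])
def f(v):
    X=slope(v[3]).apply(P)+v[:3]
    return np.r_[(proj(L,X)-C).ravel(),.5*(proj(T,X[:2])-W).ravel()]
s=least_squares(f,[.6,-.08,.06,.12]);flat=s.x
if __name__=="__main__":
    print("flat",s.x,"res",s.fun.round(1))
    b=onz(B,[[282.8,145.5],[320.2,144.2],[323.8,242.6],[289.5,243.8]],.018);print(b.round(4),b.mean(0))
    e=np.linalg.norm;print("sizes",e(b[0]-b[1]),e(b[1]-b[2]),e(b[2]-b[3]),e(b[3]-b[0]),"yaw",np.arctan2(*(b[0]+b[1]-b[2]-b[3])[1::-1]), np.arctan2(*(b[1]-b[2])[1::-1]))
    m=lambda x,y,z:onz(T,[310+(x-330)/3,85+y/3],z)[0]
    hub,tip=m(498,197,.062),m(447,112,.062);dc,mi,mo=m(498.5,192,.059),m(506,75,.059),m(509,40,.059)
    ang=lambda d:np.arctan2(d[1],d[0])
    print("pointer",ang(tip-hub),e(tip-hub),"mark",ang(mi-dc),e(mi-dc),ang(mo-dc),"stand yaw",flat[3]);print("dial",dc,hub,"knob",m(506,453,.083))
    k=m(503,443,.080);print("knob outline",k, "dialaxis yaw",ang(dc-m(506,453,.083)))
    print("base corner",onz(L,[[240+17/3,110+122/3],[240+20/3,110+598/3]],.012))
    o=onz(T,[[218,260],[402,254],[408,90]],.012);print("base in top",o)
E
python3 fit.py
```

```text
flat [ 0.62602987 -0.05310819  0.06050803  0.14689271] res [-0.6 -0.7  0.  -0.2  0.4  0.6  0.9  0.3 -1.3  0.5  0.7 -0.4 -0.3 -0.6
  0.   0. ]
[[0.5081 0.2449 0.018 ]
 [0.5129 0.2089 0.018 ]
 [0.4139 0.1955 0.018 ]
 [0.4091 0.2312 0.018 ]] [0.46100646 0.22015596 0.018     ]
sizes 0.036312191901078886 0.09993342736461311 0.03602981619468496 0.10002965072488947 yaw 0.13598278068713288 0.13457115453025942
pointer 0.6992783149395075 0.033544715210717585 mark 0.0906136062837886 0.03858993025969618 0.08549565159188847 stand yaw 0.14689271480558286
dial [ 0.67075629 -0.17606415  0.059     ] [ 0.66916585 -0.17578499  0.062     ] knob [ 0.58369174 -0.18964471  0.083     ]
knob outline [ 0.5863844  -0.18851459  0.08      ] dialaxis yaw 0.1547357567972793
base corner [[ 0.70104658  0.01539376  0.012     ]
 [ 0.51026384 -0.0147445   0.012     ]]
base in top [[ 0.50900019 -0.01429217  0.012     ]
 [ 0.54572131 -0.24778125  0.012     ]
 [ 0.73860888 -0.21849879  0.012     ]]
```

Run:
```python
from fit import *
from cell import ctrl
def tri(a,b):
    A=[];y=[]
    for c,p in((L,a),(T,b)):
        o,d=ray(c,p);d=d[0]/np.linalg.norm(d);M=np.eye(3)-np.outer(d,d);A.append(M);y.append(M@o)
    return np.linalg.lstsq(np.vstack(A),np.hstack(y),rcond=None)[0]
print("knob",tri([418.5,258.5],[368.7,236]),"hub",tri([406,181.5],[366,150.7]))
bx=np.array([np.cos(.135),np.sin(.135),0]);g=np.array([.461,.2202,0])-.010*bx
q=down(-np.pi/2+.135)
ctrl.movep([g[0],g[1],.08],q.as_quat())
ctrl.move_linear([g[0],g[1],.004],rate=.08,max_force=12)
print(ctrl.state()["position"]); ctrl.grab(45); print(ctrl.state()["opening"],ctrl.state()["finger_force"])
ctrl.move_linear([g[0],g[1],.16],rate=.12)
s=ctrl.state();print(s["time"],s["position"],s["opening"],s["contact_force"])
for fl in(0,1):
  Q=slopetool(flat[3])*R.from_euler("z",np.pi*fl)
  for x,z in((-.04,.09),(-.04,.016),(-.01,.016)):
    print(fl,ctrl.solve_ik(flat[:3]+slope(flat[3]).apply([x,0,z]),Q.as_quat()))
```

```text
knob [ 0.58426142 -0.18933661  0.08507415] hub [ 0.66912593 -0.17572111  0.06015971]
[0.45144284 0.21899417 0.00438391]
0.03516317787489696 44.99911844730377
9.45 [0.45054561 0.21855343 0.15935073] 0.03567710887318492 [-0.15226489  0.28444618 -4.42381992]
0 [ 0.84180521  0.7288775  -1.0568738   2.2633435   1.64809654  0.52885375
 -2.8844273 ]
0 [0.10108001 0.67898296 0.0395596  2.24550428 3.74384643 0.24746961
 1.22645111]
0 [ 0.76839411  0.92107671 -1.05819646  2.15540158  1.75596177  0.65712709
 -2.91481324]
1 [ 0.62547121  0.58758276 -0.68260958  2.26865193  1.7559565   0.25404459
  0.12112147]
1 [ 0.69450438  0.84152585 -0.8709701   2.22986629  1.93948891  0.51269406
  0.00989967]
1 [ 0.5672608   0.75956958 -0.6855875   2.16062188  1.8740558   0.35025995
  0.03443773]
```

Run:
```python
from fit import *
from cell import ctrl
S=slope(flat[3]);Q=(slopetool(flat[3])*R.from_euler("z",np.pi)).as_quat()
w=lambda x,z,y=0:flat[:3]+S.apply([x,y,z])
loc=lambda:(S.inv().apply(ctrl.state()["position"]-flat[:3])*1e3).round(1)
bx=-.035; x=bx+.010
ctrl.movep(w(x,.10),Q); print(loc(),ctrl.state()["contact_force"])
ctrl.move_linear(w(x,.026),rate=.1); print(loc())
h=ctrl.move_linear(w(x,.008),rate=.02,max_force=6); print(h,loc(),ctrl.state()["contact_force"],ctrl.state()["opening"])
ctrl.open_gripper(); ctrl.dwell(.2)
s=ctrl.state();print(loc(),s["time"],s["joint_positions"].round(2))
ctrl.move_linear(w(x-.02,.10),rate=.15)
c=ctrl.get_calibration("wrist");im=ctrl.get_image("wrist");np.savez("pics/laid.npz",**c)
cv2.imwrite("pics/laid.png",im[:,:,::-1])
print(ctrl.state()["time"], proj(c,[w(-.05,.012,.018),w(-.05,.012,-.018),w(.0265,.042,.029),w(.0265,.042,-.029)]))
```

```text
[-24.9   0.2  99.9] [-1.27823221 -0.10184459 -4.00961163]
[-24.7   0.2  26.4]
True [-24.9  -0.2  17.9] [-1.80810136  0.50480718  4.31439723] 0.03579226150941515
[-26.7  -0.3  17.6] 14.0 [ 0.62  0.78 -0.75  2.2   1.92  0.41  0.  ]
14.7667 [[344.89591649 237.67200522]
 [298.25305531 237.64110066]
 [359.98409941 346.42196568]
 [282.95733537 346.34091443]]
```

```bash
python3 -c "
import cv2
a=cv2.imread('pics/laid.png')[170:370,200:460];cv2.imwrite('pics/laidc.png',cv2.resize(a,None,fx=3,fy=3,interpolation=2))"
```

```text
(no output)
```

View pics/laidc.png

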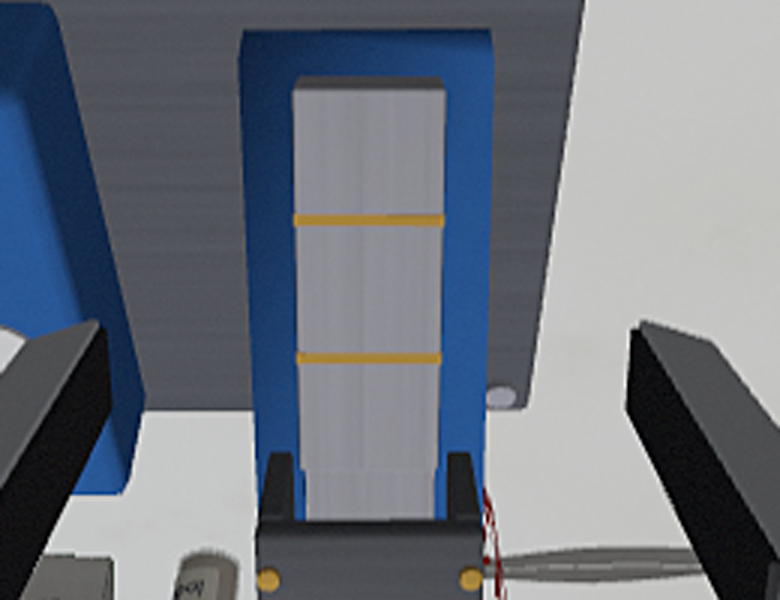

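The block lies square on the flat, short of the yoke. Its low end is at crop y≈90 and its upper end at y≈470, with the yoke at 520. It is centred on the flat to within about 1 mm (369.5 against 370 px). Now I'll regrip lower down and slide.

Run:
```python
from fit import *
from cell import ctrl
S=slope(flat[3]);Q=(slopetool(flat[3])*R.from_euler("z",np.pi)).as_quat()
w=lambda x,z,y=0:flat[:3]+S.apply([x,y,z])
loc=lambda:(S.inv().apply(ctrl.state()["position"]-flat[:3])*1e3).round(1)
c=dict(np.load("pics/laid.npz"))
o,d=ray(c,np.array([[293,90],[445,88],[302,470],[437,470]])/3+[200,170]);o=S.inv().apply(o-flat[:3]);d=S.inv().apply(d)
X=o+d*((.0315-o[2])/d[:,2:]);print((X*1e3).round(1))
bx=X[:,0].mean();print("bx",bx)
if not -.05<bx<-.02: raise SystemExit
x=bx-.015
f=lambda:(S.inv().apply(ctrl.state()["contact_force"])).round(1)
ctrl.move_linear(w(x,.06),rate=.15);ctrl.move_linear(w(x,.0165),rate=.08,max_force=8);print(loc(),f())
ctrl.grab(40);print(loc(),f(),ctrl.state()["opening"])
z=.0155
h=ctrl.move_linear(w(x-bx-.006,z),rate=.04,max_force=25);print(h,loc(),f())
if not h:
    h=ctrl.move_linear(w(x-bx+.006,z),rate=.015,max_force=15);print(h,loc(),f())
print(ctrl.state()["time"])
```

```text
[[-83.  -16.5  31.5]
 [-83.5  18.6  31.5]
 [ 16.  -16.1  31.5]
 [ 15.9  18.7  31.5]]
bx -0.033652977361804344
[-48.5   0.1  16.8] [ 0.6 -0.6  0.3]
[-48.7  -0.1  16.5] [ 0.3 -0.6  0.7] 0.035529157686531504
True [-39.8   0.4  16.5] [2.  0.8 3.7]
17.2833
```

```bash
cat > sl.py <<'E'
from fit import *
from cell import ctrl
S=slope(flat[3]);Q=(slopetool(flat[3])*R.from_euler("z",np.pi)).as_quat()
w=lambda x,z,y=0:flat[:3]+S.apply([x,y,z])
loc=lambda:(S.inv().apply(ctrl.state()["position"]-flat[:3])*1e3).round(1)
f=lambda:(S.inv().apply(ctrl.state()["contact_force"])).round(1)
E
python3 - <<'E'
from sl import *
for x,z in((-.03,.0168),(-.02,.0168),(-.010,.0168)):
    h=ctrl.move_linear(w(x,z),rate=.025,max_force=35);print(h,loc(),f(),ctrl.state()["opening"])
    if h: break
print(ctrl.state()["time"])
c=ctrl.get_calibration("wrist");im=ctrl.get_image("wrist");np.savez("pics/slid.npz",**c)
cv2.imwrite('pics/slidc.png',cv2.resize(im[140:380,180:500,::-1],None,fx=2.5,fy=2.5,interpolation=2))
E
```

```text
False [-32.9   0.1  16.6] [-5.2 -0.3  2.7] 0.03595737060327732
False [-22.4  -0.1  16.6] [-3.6  0.1  2.3] 0.035876486648433084
False [-14.5  -0.3  16.5] [-7.  -0.9  4.4] 0.03567403503864052
19.0
```

Run:
```python
from sl import *
for x in(-.008,-.005,-.002):
    h=ctrl.move_linear(w(x,.0168),rate=.02,max_force=25);print(h,loc(),f())
    if h: break
print(ctrl.state()["time"])
im=ctrl.get_image("wrist")
cv2.imwrite('pics/slid2.png',cv2.resize(im[140:380,180:500,::-1],None,fx=2.5,fy=2.5,interpolation=2))
```

```text
False [-14.3  -0.3  16.5] [-10.8  -1.1   6.1]
False [-14.1  -0.3  16.4] [-15.7  -0.3   9. ]
False [-13.8  -0.4  16.4] [-19.1   1.1  10.7]
19.9
```

View pics/slid2.png

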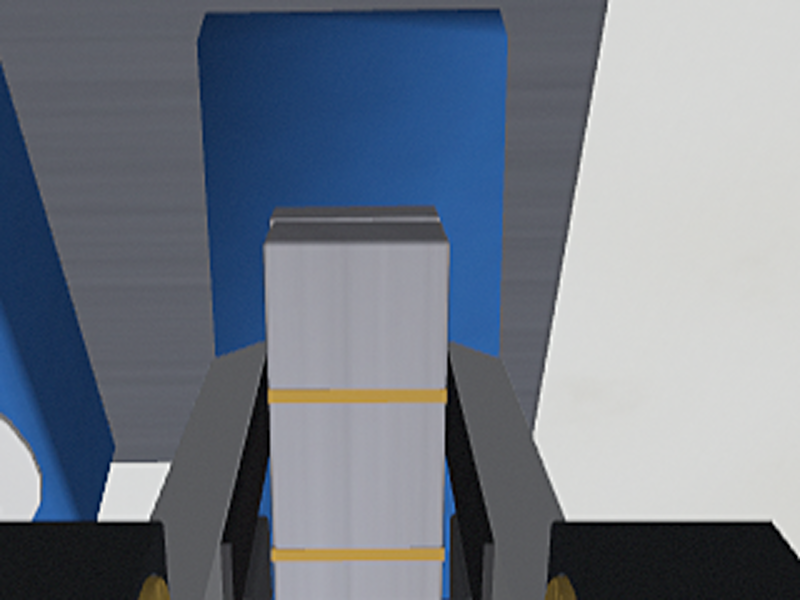

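The block sits against the end stop. Only a sliver of the flat's edge shows, at about (355,219), and the sides line up. I'll release, back off, and locate the tall post near the knob before gripping it.

Run:
```python
from sl import *
ctrl.move_linear(w(-.0125,.0166),rate=.03);print(loc(),f())
ctrl.open_gripper();ctrl.dwell(.1);print(loc(),f())
ctrl.move_linear(w(-.03,.12),rate=.2)
def tri(a,b):
    A=[];y=[]
    for c,p in((L,a),(T,b)):
        o,d=ray(c,p);d=d[0]/np.linalg.norm(d);M=np.eye(3)-np.outer(d,d);A.append(M);y.append(M@o)
    return np.linalg.lstsq(np.vstack(A),np.hstack(y),rcond=None)[0].round(3)
print("rod tip",tri([628,215],[537,263]),"rod foot",tri([488,250],[447,207]), "base corner",tri([459,238],[420,187]),"screw",tri([510,255],[448,240]))
print(ctrl.state()["time"])
for y in(.9,.6,.3,0,-.3,-.6,-.9): print(y,ctrl.solve_ik([.5845,-.1893,.062],down(y).as_quat()))
```

```text
[-13.8  -0.3  16.4] [-4.6 -0.4  0.4]
[-12.5   0.   16.6] [ 0.4 -0.2 -0. ]
rod tip [ 0.613 -0.289  0.21 ] rod foot [ 0.613 -0.29   0.012] base corner [ 0.629 -0.263 -0.017] screw [ 0.595 -0.266  0.107]
22.2333
0.9 [ 0.6291811   0.83031268 -0.60901436  1.72780726  0.63618865  0.79051699
  0.61016797]
0.6 [ 0.62381439  0.82776969 -0.59923536  1.72797171  0.62723001  0.78623611
  0.31765481]
0.3 [ 0.63190341  0.83162551 -0.6139913   1.72772394  0.64073078  0.79272052
  0.00637862]
0 [ 0.57587097  0.80752997 -0.51357739  1.72945128  0.54682478  0.7514857
 -0.21444107]
-0.3 [ 0.5307157   0.79211654 -0.43519783  1.73085983  0.47021457  0.72397803
 -0.44871545]
-0.6 [ 0.50764943  0.78545877 -0.3958353   1.731584    0.43066354  0.71170222
 -0.71445498]
-0.9 [ 0.51992246  0.78890387 -0.41672875  1.73119833  0.45174542  0.71809018
 -1.03274237]
```

Run:
```python
from sl import *
k=[.5845,-.1893]
ctrl.movep([.53,-.14,.24],down(.85).as_quat())
ctrl.movep([*k,.16],down(.85).as_quat())
ctrl.move_linear([*k,.066],rate=.1,max_force=10);s=ctrl.state();print(s["position"],s["contact_force"])
ctrl.grab(15);s=ctrl.state();print(s["opening"],s["contact_force"],s["position"])
yaw=lambda:(lambda m:np.arctan2(m[1,1],m[0,1]))(R.from_quat(ctrl.state()["tool_rot"]).as_matrix())
print(yaw())
for t in np.linspace(.85,.85-1.22,7)[1:]:
    ctrl.movep([*k,.066],down(t).as_quat())
s=ctrl.state();print(yaw(),s["moment"],s["contact_force"],s["position"])
ctrl.open_gripper();ctrl.move_linear([*k,.20],rate=.2)
ctrl.movep([.56,-.14,.27],down(-np.pi/2+.12).as_quat())
c=ctrl.get_calibration("wrist");im=ctrl.get_image("wrist");np.savez("pics/fin.npz",**c)
cv2.imwrite('pics/fin.png',im[:,:,::-1])
u=proj(c,[[.64,-.12,.06]])[0].astype(int);x0,y0=u[0]-130,max(u[1]-100,0);print(x0,y0)
cv2.imwrite('pics/finc.png',cv2.resize(im[y0:y0+195,x0:x0+260,::-1],None,fx=3,fy=3,interpolation=2))
print(ctrl.state()["time"])
```

```text
[ 0.5850824  -0.18926748  0.06663248] [0.05586128 0.25457216 0.71682891]
0.03737935109996575 [-0.91118654 -0.50027639  0.8238913 ] [ 0.58406624 -0.18977708  0.06598107]
0.8497997862850932
-0.3634238672635213 [-0.86290271  0.91042588 -0.00493549] [-4.33250885 -3.32576666  4.11907818] [ 0.58377752 -0.18981459  0.06592016]
183 32
30.025
```

View pics/finc.png

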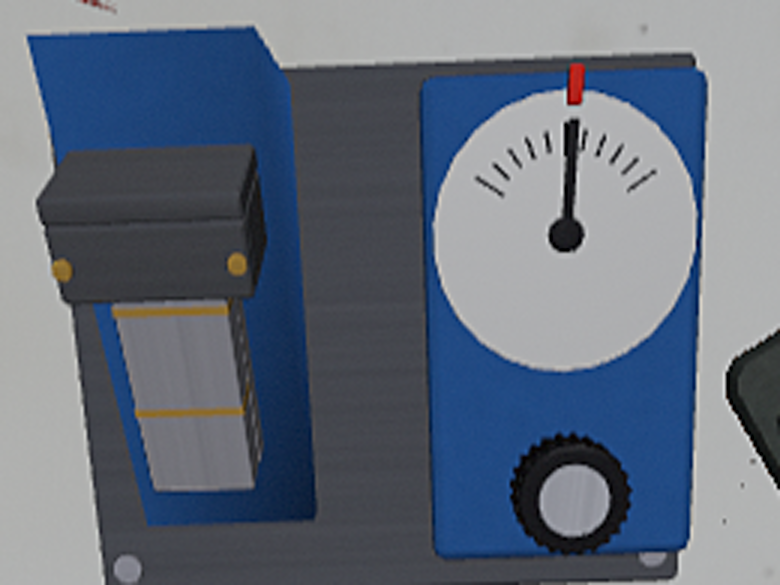

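The pointer runs from (566,235) to (573,120) and its line meets the red mark at (576,85), an error of about 0.02 rad. The block is under the yoke. One numeric check, then hand in.

Run:
```python
from sl import *
c=dict(np.load("pics/fin.npz"))
o,d=ray(c,np.array([[156,491],[254,487],[112,309],[226,309]])/3+[183,32]);o=S.inv().apply(o-flat[:3]);d=S.inv().apply(d)
X=o+d*((.0315-o[2])/d[:,2:]);print((X*1e3).round(1))
m=X[:2].mean(0)
if abs(m[0]+.05)<.004 and abs(m[1])<.004: ctrl.close_job();print("closed",ctrl.state()["time"])
```

```text
[[-49.1  16.7  31.5]
 [-48.5 -18.1  31.5]
 [ 19.5  17.7  31.5]
 [ 18.5 -17.6  31.5]]
the job is handed in; nothing more can be done
the job is handed in; nothing more can be done
```

The job is handed in (judge's result not shown): the gauge block is against the end stop, about 1 mm from flush by camera, the pointer is within about 0.02 rad of the red mark, everything was released at about 30 s, and nothing else was touched that I could see.

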